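# Release the latched channel key of the microscope lamp

### The job

One of the four identical channel keys on the microscope lamp's control pod has been left latched down (switched on). Tap all four keys lightly one after another, from left to right as seen from the robot, just enough to feel which one is already down without pushing any of them in; then press the latched key fully in so that it springs back and all four stand up. Pick nothing up and leave everything else on the desk as it is.

Things in the scene. Friction and masses are not known exactly. Their poses are not given: they have to be found in the camera images.
- pod: Fixed control pod of the microscope lamp: white box 160 (x) by 220 (y) by 45 mm high, dark top. Origin under its centre, on the desk; x points to its back (away from the robot), y left, z up. Four identical grey keys in a row at x = -35, y = +63, +21, -21, -63 mm (left to right). Behind each a colour dot and, at x = +18, a fixed black dial, top 59 mm above the desk. A loose slide mailer lies at the back (x about +55).
- key_a (a joint): Travel (m, downward) of one latching key: 0 = up (off), 0.004 = latched (on), 0.0068 = fully in, rigid stop. Which place in the row it has varies. An up key gives way at 2 N, then 1 mm per 0.4 N (4.7 N fully in); one pushed in by over 5 mm spoils the job. The latched key stays put below about 3.5 N; pushed fully in (past about 6 mm) and let go, it springs up.
- key_a_top (a point): Centre of the top of that key's square cap, 24 by 24 mm, in a black bezel 32 mm wide and 3 mm high; it moves with the key: 57 mm above the desk when up, 53 mm when latched, 50.2 mm when fully in (the pod's deck is at 45 mm).
- key_b (a joint): Travel (m, downward) of one latching key: 0 = up (off), 0.004 = latched (on), 0.0068 = fully in, rigid stop. Which place in the row it has varies. An up key gives way at 2 N, then 1 mm per 0.4 N (4.7 N fully in); one pushed in by over 5 mm spoils the job. The latched key stays put below about 3.5 N; pushed fully in (past about 6 mm) and let go, it springs up.
- key_b_top (a point): Centre of the top of that key's square cap, 24 by 24 mm, in a black bezel 32 mm wide and 3 mm high; it moves with the key: 57 mm above the desk when up, 53 mm when latched, 50.2 mm when fully in (the pod's deck is at 45 mm).
- key_c (a joint): Travel (m, downward) of one latching key: 0 = up (off), 0.004 = latched (on), 0.0068 = fully in, rigid stop. Which place in the row it has varies. An up key gives way at 2 N, then 1 mm per 0.4 N (4.7 N fully in); one pushed in by over 5 mm spoils the job. The latched key stays put below about 3.5 N; pushed fully in (past about 6 mm) and let go, it springs up.
- key_c_top (a point): Centre of the top of that key's square cap, 24 by 24 mm, in a black bezel 32 mm wide and 3 mm high; it moves with the key: 57 mm above the desk when up, 53 mm when latched, 50.2 mm when fully in (the pod's deck is at 45 mm).
- key_d (a joint): Travel (m, downward) of one latching key: 0 = up (off), 0.004 = latched (on), 0.0068 = fully in, rigid stop. Which place in the row it has varies. An up key gives way at 2 N, then 1 mm per 0.4 N (4.7 N fully in); one pushed in by over 5 mm spoils the job. The latched key stays put below about 3.5 N; pushed fully in (past about 6 mm) and let go, it springs up.
- key_d_top (a point): Centre of the top of that key's square cap, 24 by 24 mm, in a black bezel 32 mm wide and 3 mm high; it moves with the key: 57 mm above the desk when up, 53 mm when latched, 50.2 mm when fully in (the pod's deck is at 45 mm).
- slide_mailer: Blue flat plastic slide mailer, 30 by 84 by 11 mm, lying across the back of the pod. Loose bystander; origin under its centre.
- oil_bottle: Amber immersion-oil bottle, 30 mm wide, 68 mm high, standing left of the pod. Loose bystander; origin at the middle of its underside.
- filter_cube: Black fluorescence filter cube, 40 by 50 by 44 mm, right of the pod. Loose bystander; origin at the middle of its underside.
- objective_can: Objective canister, clear with black cap, 45 mm wide, 58 mm high, in front of the pod. Loose bystander; origin at the middle of its underside.
- marker_pen: Marker pen, 140 mm long, 12 mm thick, lying in front of the pod. Loose bystander; origin at the middle of its underside.
- petri_dish: Closed dish, 93 mm wide, 15 mm high, behind the pod. Loose bystander; origin at the middle of its underside.
- slide_box: Closed blue slide box, 83 by 98 by 33 mm, behind the pod. Loose bystander; origin at the middle of its underside.
- cleaner_bottle: White cleaner bottle with blue cap, 52 mm wide, 135 mm high, behind and left of the pod. Loose bystander; origin at the middle of its underside.

How it is judged:
By the outcome, as a careful person would: the job done as asked, in the order asked, and still so for the second after the job is handed in, with the robot touching nothing.
It also fails if it takes over 48 s, if anything falls off the work surface, if the arm or the gripper's body presses on something with over 40 N, if the wrist force passes 120 N, or if a joint passes its speed limit or range.

### The arm

A 6-joint arm with a two-finger parallel gripper is mounted at the origin on the work surface. World frame = base frame: x ahead of the robot, y to its left, z up, the work surface at z = 0. Lengths are in m, angles in rad, forces in N, time in s.
With the tool pointing down it reaches from about 0.3 to 0.875 m from the base axis. Payload 6.4 kg.
Tool frame: the origin (TCP) lies at the very end of the fingers, on their centre line; the grasp point (between the pads) lies 19 mm behind it (ctrl.tcp_to_grasp is the distance from the TCP to the grasp point, in m); z points along the fingers, y is the direction in which the jaws open and shut (so a half turn about z gives the same grasp; the last joint's range is limited). The gripper opens to 85 mm and grips with 20 to 120 N. Pads are 22 mm wide; open, the fingers measure 114 mm over their backs; the gripper's body (76 mm by 85 mm) begins 54 mm behind the grasp point. The pads swing forward as they close: fully open they stand 13 mm farther back than shut.
Start: joints at [1.043, 0.181, 1.607, -0, 1.354, -0.206], TCP at [0.182, 0.546, 0.231] pointing down, gripper open.
Joint ranges: [-2.99, 2.99], [-0.89, 2.07], [0.3, 2.58], [-1.14, 4.28], [0, 2.63], [-3.12, 3.12]. Speed limits (rad/s): [2.57, 2.57, 3.01, 3.14, 3.14, 3.14].

### API

Orientations are given as a unit quaternion [w, x, y, z].
In Python, from bench import ctrl gives the robot as it stands. The module is installed in compiled form; this text tells all that it offers.
- The arm moves only by the tool drive_tool, never from a script. Its argument "deltas" is a list of rows, each an object with "slide": the shift along the tool's x, y, z as a fraction of full scale, a list of three; "delta_rot": the turn, a rotation vector about the tool's x, y, z as a fraction of full scale, a list of three; "hand": the opening, from 0 (shut) to 1 (fully open). In form: [{"slide": [tx, ty, tz], "delta_rot": [wx, wy, wz], "hand": hand}, ...]. A call has exactly 5 rows; each row shifts and turns the commanded pose from where the row before left it, along the tool's axes as they then stand; what a row does not reach is not made up. Full scale, the value 1, is 50 mm for a shift and 180 degrees for a turn. A row lasts 1/8 s, in which the tool goes at most 62.5 mm and 10.7 degrees, less where a joint would pass 70% of its speed; a pose out of reach is approached as far as the arm can. A call with a number of a shift or a turn outside -1 to 1 is refused whole. A call with a gripper value outside its range is refused whole. The fingers move at their own pace and stop on an object; the grip force is fixed at half the most. Time passes only in rows, so rows that do not move let the fingers close, or fill a call up. It gives the time, the measured TCP pose, the force and the opening at its end, in the units of the state.
- ctrl.get_obs(): the state, without advancing time (a new reading comes with each control period).
- ctrl.camera(name): name is "side" or "top" or "wrist"; returns a dict with "frame" (400x640x3 uint8, red, green, blue), "mtx" (3x3 intrinsics, pixels), "R" (3x3) and "t" (3): a world point X has camera coordinates R X + t. Camera axes: x right, y down, z forward; pixel columns grow to the right and rows downward; lengths in m; the calibration is good to about 2 mm. A picture is of the moment at which its call begins. There is no depth.
- ctrl.hand_in(): hands the job in, once; it reports no verdict.
The state is a dict: "time_s": time; "q": joint angles; "dq": joint speeds; "joint_efforts": joint torques, N m; "eef_pos": TCP position; "eef_rot": TCP orientation; "wrist_force": force on the tool from outside, world axes, zero at the start; "torque": the same for the moment, N m; "opening": opening from 0.0 (shut) to 1.0 (fully open).
Only numpy, scipy, OpenCV 4.12 (cv2) and the standard library are available. Lean on these libraries where they do the work, as an engineer would, in place of code of your own. Each camera call takes 0.05 s, during which the arm holds its last target.

## Working session

There is one attempt and no reset: what is moved stays moved. The work goes in short steps, Python scripts to look and compute and a tool call to move; the robot and the scene stay as the last step left them, time stands still between calls to the robot, and variables do not carry over. Pictures are saved under pics/ and viewed, and the job is handed in when it is done.

Besides the shell and the picture viewer there is one more tool, called after "Emit:" by a JSON object that holds its "api" and its "payload". drive_tool: Moves the arm, as the interface text tells. Its arguments: {"type":"object","properties":{"deltas":{"type":"array","items":{"type":"object","properties":{"slide":{"type":"array","items":{"type":"number"}},"delta_rot":{"type":"array","items":{"type":"number"}},"hand":{"type":"number"}}}}},"required":["deltas"]}

```bash
mkdir -p pics; python3 - <<'E'
from bench import ctrl
import cv2,pickle
o=ctrl.get_obs(); print(o)
d={}
for n in ["top","side","wrist"]:
    c=ctrl.camera(n); d[n]=c
    cv2.imwrite(f"pics/{n}0.png",c["frame"][:,:,::-1]); print(n,c["mtx"],c["R"],c["t"])
pickle.dump(d,open("cams.pkl","wb"))
E
```

```text
{'time_s': 0.0, 'q': array([ 1.04271002e+00,  1.81560612e-01,  1.60800074e+00, -2.10533337e-05,
        1.35381717e+00, -2.06274283e-01]), 'dq': array([-0.00095063, -0.00098328,  0.00117758,  0.00092938,  0.00085841,
       -0.00037259]), 'joint_efforts': array([ 4.59475796e-04, -4.44884670e+01, -3.51328254e+01, -2.27304186e-04,
        9.06517671e-03, -1.73481948e-05]), 'eef_pos': array([0.18155335, 0.54499806, 0.23037667]), 'eef_rot': array([-3.10957204e-04,  1.60210270e-01,  9.87082505e-01, -8.37103334e-04]), 'wrist_force': array([-0.08291943, -0.28474967,  0.47434643]), 'torque': array([-0.01643713, -0.03665369, -0.00914169]), 'opening': 0.9979289053290633}
top [[432.30278907   0.         324.29209609]
 [  0.         432.30278907 199.53977113]
 [  0.           0.           1.        ]] [[-0.02811803 -0.99942412 -0.0189951 ]
 [-0.98541595  0.03090426 -0.167333  ]
 [ 0.16782366  0.014013   -0.98571743]] [0.06795556 0.60353403 0.69396099]
side [[520.51484865   0.         317.86026646]
 [  0.         520.51484865 199.38275825]
 [  0.           0.           1.        ]] [[ 8.43439752e-01 -5.37223634e-01  3.89412443e-04]
 [-4.12935181e-01 -6.48770528e-01 -6.39203675e-01]
 [ 3.43647960e-01  5.38968988e-01 -7.69037392e-01]] [-0.48260726  0.33716958  0.67747217]
wrist [[288.78373146   0.         318.02810155]
 [  0.         288.78373146 198.00901527]
 [  0.           0.           1.        ]] [[ 0.31671051  0.94852072 -0.00170043]
 [ 0.90368812 -0.30119531  0.30435039]
 [ 0.28817049 -0.09792762 -0.95255863]] [-0.57384877 -0.03876256  0.37955829]
```

View pics/top0.png

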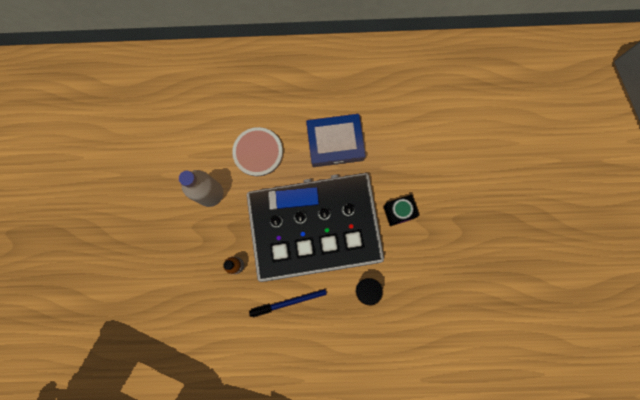

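View pics/side0.png

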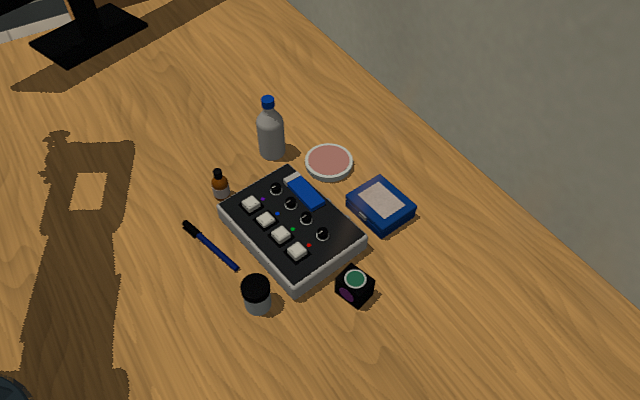

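```bash
python3 - <<'E'
import cv2
i=cv2.imread("pics/top0.png"); cv2.imwrite("pics/top0z.png",cv2.resize(i[80:260,240:480],None,fx=3.3,fy=3.3,interpolation=cv2.INTER_CUBIC))
E
```

```text
(no output)
```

View pics/top0z.png

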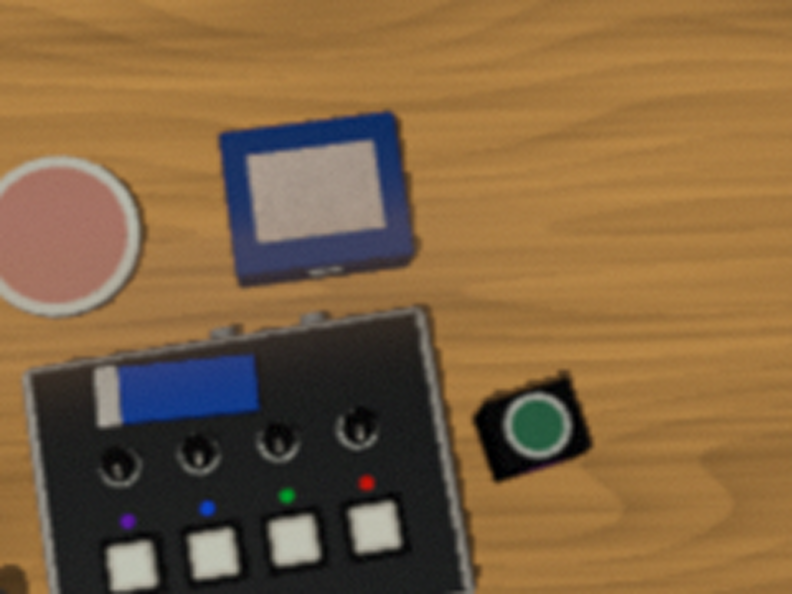

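```bash
cat > h.py <<'E'
import numpy as np,cv2,pickle
def ray(c,uv):
    d=np.linalg.inv(c["mtx"])@np.array([uv[0],uv[1],1.]); R=c["R"]; return -R.T@c["t"],R.T@d
def atz(c,uv,z):
    o,d=ray(c,uv); return o+d*(z-o[2])/d[2]
def proj(c,X):
    p=c["mtx"]@(c["R"]@np.asarray(X)+c["t"]); return p[:2]/p[2]
E
python3 - <<'E'
from h import *
d=pickle.load(open("cams.pkl","rb"))
for n,roi in [("top",(265,370,225,265)),("side",(235,312,190,265))]:
    f=d[n]["frame"]; x0,x1,y0,y1=roi; s=f[y0:y1,x0:x1]
    m=((s.min(2)>130)&(s.max(2).astype(int)-s.min(2)<40)).astype(np.uint8)
    k,l,st,ce=cv2.connectedComponentsWithStats(m)
    for i in range(1,k):
        if st[i,4]>30:
            uv=ce[i]+[x0,y0]; print(n,uv.round(1),st[i],atz(d[n],uv,.057).round(4),atz(d[n],uv,.053).round(4))
i=d["side"]["frame"][155:305,210:380,::-1]; cv2.imwrite("pics/side0z.png",cv2.resize(i,None,fx=4,fy=4,interpolation=cv2.INTER_CUBIC))
i=d["top"]["frame"][165:285,240:390,::-1]; cv2.imwrite("pics/top0zz.png",cv2.resize(i,None,fx=5,fy=5,interpolation=cv2.INTER_CUBIC))
E
```

```text
top [353.2 239.5] [ 82   8  14  14 158] [0.5346 0.0032 0.057 ] [0.5349 0.003  0.053 ]
top [328.5 243.4] [ 57  12  14  14 159] [0.5293 0.0449 0.057 ] [0.5295 0.045  0.053 ]
top [304.2 247.6] [ 33  16  14  14 160] [0.5235 0.086  0.057 ] [0.5238 0.0863 0.053 ]
top [279.3 251.4] [  8  20  14  14 159] [0.5183 0.128  0.057 ] [0.5185 0.1284 0.053 ]
side [249.7 201.5] [  7   6  17  13 117] [0.5174 0.1286 0.057 ] [0.5186 0.1318 0.053 ]
side [264.7 218.2] [ 21  22  18  14 133] [0.5217 0.0838 0.057 ] [0.5229 0.0866 0.053 ]
side [253.1 244.2] [  0  34  38  41 102] [0.481 0.048 0.057] [0.482  0.0506 0.053 ]
side [280.1 232.5] [ 37  36  18  14 141] [0.5285 0.0449 0.057 ] [0.5297 0.0475 0.053 ]
side [296.2 249.1] [ 52  52  19  15 157] [0.5338 0.0033 0.057 ] [0.5351 0.0057 0.053 ]
```

View pics/side0z.png

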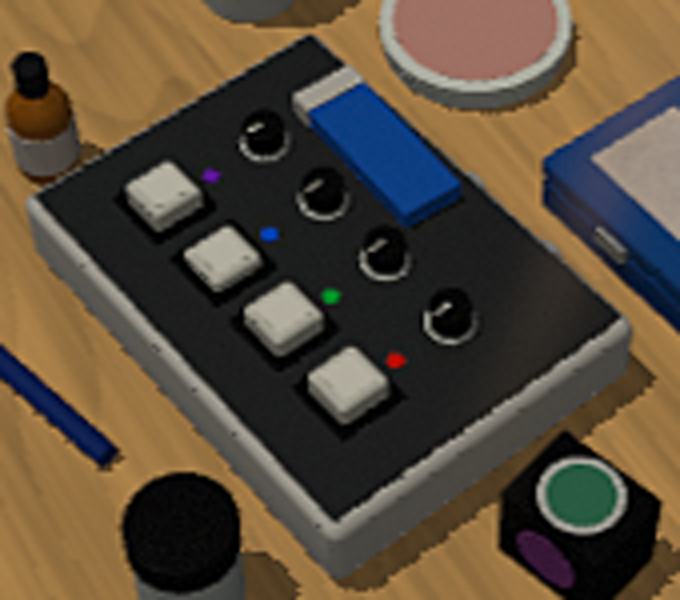

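View pics/top0zz.png

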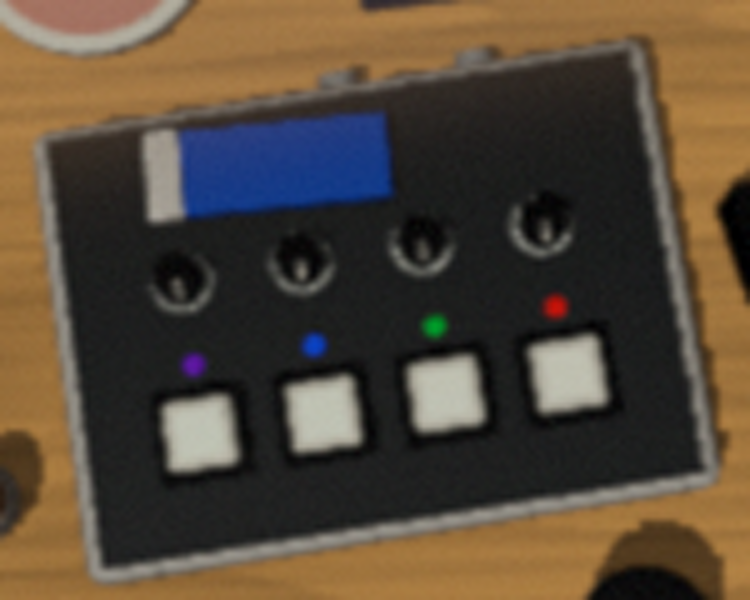

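The top view shows four keys at pixels (279,251), (304,248), (328,243) and (353,240). Their spacing works out at 42 mm, as stated. In the side view, key 2 (blue dot) fits the top view only at z = 53 mm, so I suspect it is the latched one. First move: rotate the tool to align with the pod, shut the hand and descend partway.

Emit:
{"api": "drive_tool", "payload": {"deltas": [{"slide": [0, 0, 0.3], "delta_rot": [0, 0, -0.0287], "hand": 0}, {"slide": [0, 0, 0.3], "delta_rot": [0, 0, -0.0287], "hand": 0}, {"slide": [0, 0, 0.3], "delta_rot": [0, 0, -0.0287], "hand": 0}, {"slide": [0, 0, 0.3], "delta_rot": [0, 0, -0.0287], "hand": 0}, {"slide": [0, 0, 0.3], "delta_rot": [0, 0, -0.0287], "hand": 0}]}}

```text
time_s: 0.78
eef_pos: [0.1817, 0.5453, 0.1555]
eef_rot: [-0.0, -0.066, 0.998, -0.0]
wrist_force: [-0.3, -0.3, -0.1]
opening: -0.001
```

```bash
cat >> h.py <<'E'
from scipy.spatial.transform import Rotation as Ro
K=np.array([[.5179,.1283],[.5234,.0865],[.5289,.0449],[.5342,.00325]])
def tool(o,target):
    w,x,y,z=o["eef_rot"]; R=Ro.from_quat([x,y,z,w])
    dl=R.inv().apply(np.asarray(target)-o["eef_pos"])/0.05
    print("t",round(o["time_s"],3),"pos",o["eef_pos"].round(4),"F",o["wrist_force"].round(2),"open",round(o["opening"],2),"Rcols",R.as_matrix().round(4).tolist()); print("slide total",dl.round(3))
    return dl
E
python3 - <<'E'
from h import *; from bench import ctrl
o=ctrl.get_obs(); tool(o,[*K[0],.075])
w,x,y,z=o["eef_rot"]
R=Ro.from_quat([x,y,z,w]).as_matrix()
print(np.degrees(np.arctan2(R[1,1],R[0,1])), "pod y", np.degrees(np.arctan2(*(K[0]-K[3])[::-1])))
E
```

```text
t 0.775 pos [0.1817 0.5453 0.1555] F [-0.27 -0.3  -0.06] open -0.0 Rcols [[-0.9913, -0.1316, -0.0003], [-0.1316, 0.9913, -0.0006], [0.0004, -0.0005, -1.0]]
slide total [-5.568 -9.151  1.612]
97.5641011681031 pod y 97.42651097972163
```

Emit:
{"api": "drive_tool", "payload": {"deltas": [{"slide": [-0.557, -0.915, 0], "delta_rot": [0, 0, 0], "hand": 0}, {"slide": [-0.557, -0.915, 0], "delta_rot": [0, 0, 0], "hand": 0}, {"slide": [-0.557, -0.915, 0], "delta_rot": [0, 0, 0], "hand": 0}, {"slide": [-0.557, -0.915, 0], "delta_rot": [0, 0, 0], "hand": 0}, {"slide": [-0.557, -0.915, 0], "delta_rot": [0, 0, 0], "hand": 0}]}}

```text
time_s: 1.4
eef_pos: [0.3501, 0.3351, 0.1563]
eef_rot: [0.0, -0.065, 0.998, 0.0]
wrist_force: [-0.1, 0.2, 0.4]
opening: -0.001
```

Emit:
{"api": "drive_tool", "payload": {"deltas": [{"slide": [-0.557, -0.915, 0], "delta_rot": [0, 0, 0], "hand": 0}, {"slide": [-0.557, -0.915, 0], "delta_rot": [0, 0, 0], "hand": 0}, {"slide": [-0.557, -0.915, 0.1], "delta_rot": [0, 0, 0], "hand": 0}, {"slide": [-0.557, -0.915, 0.4], "delta_rot": [0, 0, 0], "hand": 0}, {"slide": [-0.557, -0.915, 0.6], "delta_rot": [0, 0, 0], "hand": 0}]}}

```text
time_s: 2.02
eef_pos: [0.5188, 0.1261, 0.1016]
eef_rot: [0.001, -0.064, 0.998, 0.0]
wrist_force: [0.5, -0.6, 0.8]
opening: 0.0
```

```bash
python3 - <<'E'
from h import *; from bench import ctrl
o=ctrl.get_obs(); tool(o,[*K[0],.062])
E
```

```text
t 2.025 pos [0.5188 0.1261 0.1016] F [ 0.55 -0.57  0.81] open 0.0 Rcols [[-0.9917, -0.1285, 0.0029], [-0.1285, 0.9917, 0.0002], [-0.0029, -0.0002, -1.0]]
slide total [0.015 0.045 0.793]
```

Emit:
{"api": "drive_tool", "payload": {"deltas": [{"slide": [0, 0.04, 0.4], "delta_rot": [0, 0, 0], "hand": 0}, {"slide": [0, 0, 0.32], "delta_rot": [0, 0, 0], "hand": 0}, {"slide": [0, 0, 0], "delta_rot": [0, 0, 0], "hand": 0}, {"slide": [0, 0, 0], "delta_rot": [0, 0, 0], "hand": 0}, {"slide": [0, 0, 0], "delta_rot": [0, 0, 0], "hand": 0}]}}

```text
time_s: 2.65
eef_pos: [0.5172, 0.1301, 0.0664]
eef_rot: [0.001, -0.065, 0.998, -0.0]
wrist_force: [-0.3, -0.0, 0.5]
opening: 0.006
```

```bash
python3 - <<'E'
from h import *; from bench import ctrl
o=ctrl.get_obs(); tool(o,[*K[0],.0565])
for n in ["side","wrist","top"]:
    c=ctrl.camera(n); i=c["frame"][:,:,::-1]
    if n!="wrist": i=i[140:300,200:400]; i=cv2.resize(i,None,fx=3.5,fy=3.5,interpolation=cv2.INTER_CUBIC)
    cv2.imwrite(f"pics/{n}1.png",i)
E
```

```text
t 2.65 pos [0.5172 0.1301 0.0664] F [-0.34 -0.    0.55] open 0.01 Rcols [[-0.9916, -0.1296, 0.002], [-0.1296, 0.9916, 0.0], [-0.002, -0.0002, -1.0]]
slide total [-0.008 -0.038  0.198]
```

View pics/side1.png

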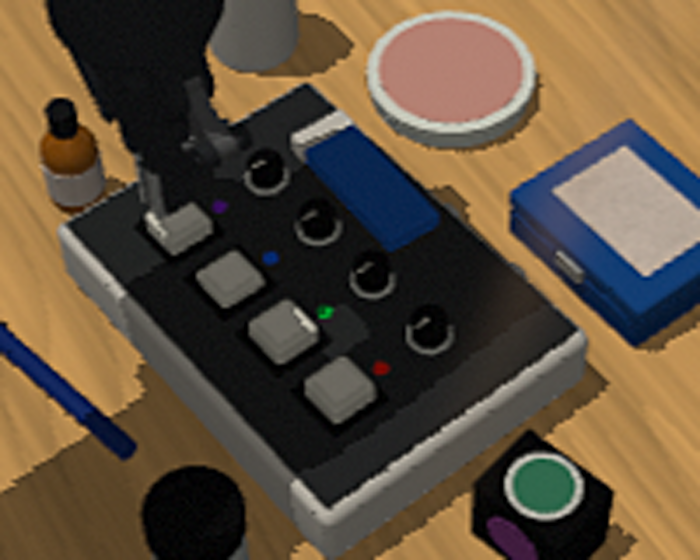

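View pics/wrist1.png

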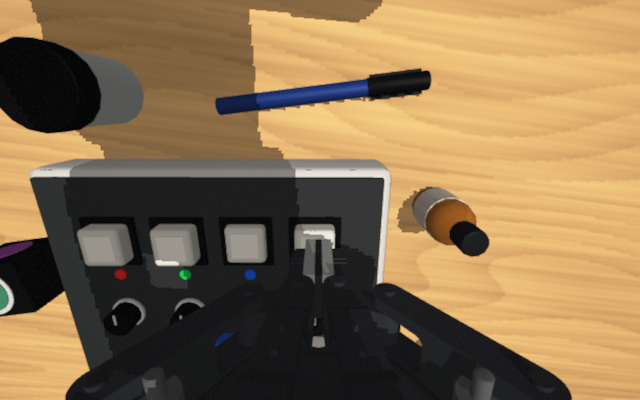

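Emit:
{"api": "drive_tool", "payload": {"deltas": [{"slide": [-0.01, -0.03, 0.1], "delta_rot": [0, 0, 0], "hand": 0}, {"slide": [0, 0, 0.04], "delta_rot": [0, 0, 0], "hand": 0}, {"slide": [0, 0, 0.02], "delta_rot": [0, 0, 0], "hand": 0}, {"slide": [0, 0, 0], "delta_rot": [0, 0, 0], "hand": 0}, {"slide": [0, 0, 0], "delta_rot": [0, 0, 0], "hand": 0}]}}

```text
time_s: 3.42
eef_pos: [0.5174, 0.1282, 0.0573]
eef_rot: [0.0, -0.064, 0.998, -0.0]
wrist_force: [-0.1, -0.8, 0.7]
opening: 0.003
```

Emit:
{"api": "drive_tool", "payload": {"deltas": [{"slide": [0, 0, 0.004], "delta_rot": [0, 0, 0], "hand": 0}, {"slide": [0, 0, 0.004], "delta_rot": [0, 0, 0], "hand": 0}, {"slide": [0, 0, 0.004], "delta_rot": [0, 0, 0], "hand": 0}, {"slide": [0, 0, 0], "delta_rot": [0, 0, 0], "hand": 0}, {"slide": [0, 0, 0], "delta_rot": [0, 0, 0], "hand": 0}]}}

```text
time_s: 4.05
eef_pos: [0.5174, 0.1282, 0.0568]
eef_rot: [0.0, -0.064, 0.998, 0.0]
wrist_force: [0.1, 1.0, 1.5]
opening: 0.004
```

Emit:
{"api": "drive_tool", "payload": {"deltas": [{"slide": [0, 0, 0.004], "delta_rot": [0, 0, 0], "hand": 0}, {"slide": [0, 0, 0.004], "delta_rot": [0, 0, 0], "hand": 0}, {"slide": [0, 0, 0], "delta_rot": [0, 0, 0], "hand": 0}, {"slide": [0, 0, 0], "delta_rot": [0, 0, 0], "hand": 0}, {"slide": [0, 0, 0], "delta_rot": [0, 0, 0], "hand": 0}]}}

```text
time_s: 4.68
eef_pos: [0.5174, 0.1282, 0.0563]
eef_rot: [0.0, -0.064, 0.998, -0.0]
wrist_force: [-0.5, 0.7, 1.6]
opening: -0.001
```

Emit:
{"api": "drive_tool", "payload": {"deltas": [{"slide": [0, 0, 0.004], "delta_rot": [0, 0, 0], "hand": 0}, {"slide": [0, 0, 0.004], "delta_rot": [0, 0, 0], "hand": 0}, {"slide": [0, 0, 0], "delta_rot": [0, 0, 0], "hand": 0}, {"slide": [0, 0, 0], "delta_rot": [0, 0, 0], "hand": 0}, {"slide": [0, 0, 0], "delta_rot": [0, 0, 0], "hand": 0}]}}

```text
time_s: 5.3
eef_pos: [0.5174, 0.1282, 0.0559]
eef_rot: [0.0, -0.064, 0.998, -0.0]
wrist_force: [0.6, -0.2, 3.4]
opening: 0.002
```

```bash
python3 - <<'E'
from h import *; from bench import ctrl
o=ctrl.get_obs(); tool(o,[*K[1],.0565]);print(o["torque"].round(3))
c=ctrl.camera("side"); i=c["frame"][:,:,::-1]
i=i[170:270,220:330]; i=cv2.resize(i,None,fx=6,fy=6,interpolation=cv2.INTER_CUBIC)
cv2.imwrite(f"pics/side2.png",i)
o=ctrl.get_obs(); tool(o,[*K[1],.0565]);print(o["torque"].round(3))
E
```

```text
t 5.3 pos [0.5174 0.1282 0.0559] F [ 0.61 -0.22  3.36] open 0.0 Rcols [[-0.9917, -0.1287, 0.0001], [-0.1287, 0.9917, -0.0], [-0.0001, -0.0, -1.0]]
slide total [-0.013 -0.842 -0.012]
[ 0.081 -0.031  0.025]
t 5.35 pos [0.5174 0.1282 0.0559] F [ 0.95 -0.03  3.21] open -0.0 Rcols [[-0.9917, -0.1287, 0.0002], [-0.1287, 0.9917, -0.0], [-0.0002, -0.0, -1.0]]
slide total [-0.011 -0.842 -0.011]
[ 0.082 -0.017  0.024]
```

View pics/side2.png

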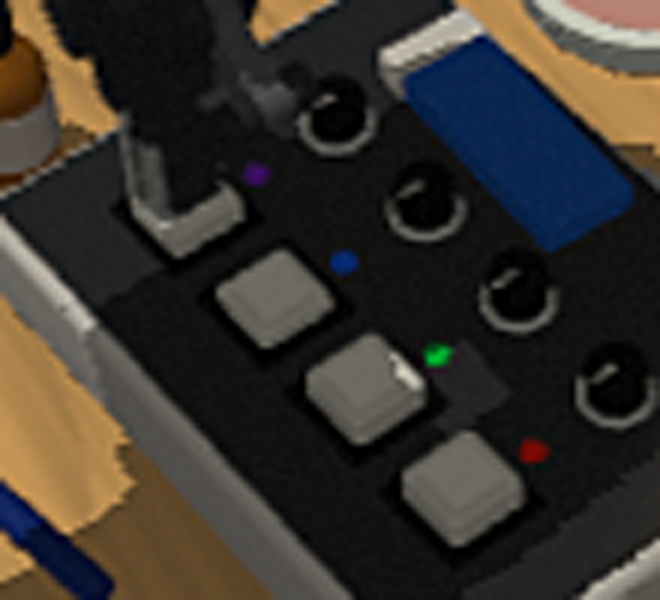

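Key 1 gave about 2.5–3 N at z ≈ 56 mm, so it is up. On to key 2.

Emit:
{"api": "drive_tool", "payload": {"deltas": [{"slide": [0, 0, -0.1], "delta_rot": [0, 0, 0], "hand": 0}, {"slide": [0, -0.04, -0.04], "delta_rot": [0, 0, 0], "hand": 0}, {"slide": [-0.01, -0.8, 0], "delta_rot": [0, 0, 0], "hand": 0}, {"slide": [0, 0, 0.06], "delta_rot": [0, 0, 0], "hand": 0}, {"slide": [0, 0, 0.03], "delta_rot": [0, 0, 0], "hand": 0}]}}

```text
time_s: 5.98
eef_pos: [0.5228, 0.0866, 0.058]
eef_rot: [-0.0, -0.064, 0.998, 0.0]
wrist_force: [0.3, 0.5, -0.6]
opening: -0.004
```

Emit:
{"api": "drive_tool", "payload": {"deltas": [{"slide": [0, 0, 0.02], "delta_rot": [0, 0, 0], "hand": 0}, {"slide": [0, 0, 0.02], "delta_rot": [0, 0, 0], "hand": 0}, {"slide": [0, 0, 0.01], "delta_rot": [0, 0, 0], "hand": 0}, {"slide": [0, 0, 0], "delta_rot": [0, 0, 0], "hand": 0}, {"slide": [0, 0, 0], "delta_rot": [0, 0, 0], "hand": 0}]}}

```text
time_s: 6.6
eef_pos: [0.5233, 0.0867, 0.0559]
eef_rot: [0.0, -0.065, 0.998, -0.0]
wrist_force: [0.3, -0.3, -0.7]
opening: 0.003
```

```bash
python3 - <<'E'
from h import *; from bench import ctrl
o=ctrl.get_obs(); tool(o,[*K[1],.0535]);print(o["torque"].round(3))
E
```

```text
t 6.6 pos [0.5233 0.0867 0.0559] F [ 0.31 -0.26 -0.74] open 0.0 Rcols [[-0.9917, -0.1288, 0.0001], [-0.1288, 0.9917, -0.0], [-0.0001, -0.0, -1.0]]
slide total [-0.002 -0.004  0.049]
[-0.01  -0.017 -0.004]
```

Emit:
{"api": "drive_tool", "payload": {"deltas": [{"slide": [0, 0, 0.02], "delta_rot": [0, 0, 0], "hand": 0}, {"slide": [0, 0, 0.02], "delta_rot": [0, 0, 0], "hand": 0}, {"slide": [0, 0, 0.006], "delta_rot": [0, 0, 0], "hand": 0}, {"slide": [0, 0, 0], "delta_rot": [0, 0, 0], "hand": 0}, {"slide": [0, 0, 0], "delta_rot": [0, 0, 0], "hand": 0}]}}

```text
time_s: 7.22
eef_pos: [0.5233, 0.0866, 0.0536]
eef_rot: [0.0, -0.064, 0.998, -0.0]
wrist_force: [-0.1, -0.7, 0.2]
opening: 0.003
```

Emit:
{"api": "drive_tool", "payload": {"deltas": [{"slide": [0, 0, 0.004], "delta_rot": [0, 0, 0], "hand": 0}, {"slide": [0, 0, 0.004], "delta_rot": [0, 0, 0], "hand": 0}, {"slide": [0, 0, 0], "delta_rot": [0, 0, 0], "hand": 0}, {"slide": [0, 0, 0], "delta_rot": [0, 0, 0], "hand": 0}, {"slide": [0, 0, 0], "delta_rot": [0, 0, 0], "hand": 0}]}}

```text
time_s: 7.85
eef_pos: [0.5232, 0.0866, 0.0532]
eef_rot: [0.0, -0.064, 0.998, -0.0]
wrist_force: [0.1, -0.2, 0.1]
opening: -0.001
```

Emit:
{"api": "drive_tool", "payload": {"deltas": [{"slide": [0, 0, 0.003], "delta_rot": [0, 0, 0], "hand": 0}, {"slide": [0, 0, 0], "delta_rot": [0, 0, 0], "hand": 0}, {"slide": [0, 0, 0], "delta_rot": [0, 0, 0], "hand": 0}, {"slide": [0, 0, 0], "delta_rot": [0, 0, 0], "hand": 0}, {"slide": [0, 0, 0], "delta_rot": [0, 0, 0], "hand": 0}]}}

```text
time_s: 8.48
eef_pos: [0.5232, 0.0866, 0.053]
eef_rot: [-0.0, -0.064, 0.998, 0.0]
wrist_force: [-0.2, 0.1, -0.1]
opening: 0.003
```

```bash
python3 - <<'E'
from h import *; from bench import ctrl
o=ctrl.get_obs(); print(o["wrist_force"],o["eef_pos"],o["torque"].round(3),o["joint_efforts"].round(3))
E
```

```text
[-0.15605115  0.1186545  -0.09358323] [0.52322777 0.08661483 0.05304964] [ 0.06   0.001 -0.019] [ 0.0000e+00 -4.3826e+01 -2.7586e+01 -1.0000e-03  1.0000e-03  0.0000e+00]
```

Emit:
{"api": "drive_tool", "payload": {"deltas": [{"slide": [0, 0, 0.003], "delta_rot": [0, 0, 0], "hand": 0}, {"slide": [0, 0, 0], "delta_rot": [0, 0, 0], "hand": 0}, {"slide": [0, 0, 0], "delta_rot": [0, 0, 0], "hand": 0}, {"slide": [0, 0, 0], "delta_rot": [0, 0, 0], "hand": 0}, {"slide": [0, 0, 0], "delta_rot": [0, 0, 0], "hand": 0}]}}

```text
time_s: 9.1
eef_pos: [0.5232, 0.0866, 0.0529]
eef_rot: [-0.0, -0.064, 0.998, -0.0]
wrist_force: [-0.7, -0.5, 1.5]
opening: -0.003
```

```bash
python3 - <<'E'
from h import *; from bench import ctrl
o=ctrl.get_obs(); print(o["wrist_force"],o["eef_pos"],o["torque"].round(3),o["joint_efforts"].round(3))
E
```

```text
[-0.7376739  -0.48929901  1.52726647] [0.52322211 0.08660531 0.0529418 ] [-0.006  0.106  0.023] [-5.6000e-02 -4.3061e+01 -2.7371e+01  1.5000e-02 -2.3300e-01 -0.0000e+00]
```

Key 2 showed no force until z = 52.95 mm, where the wrist (and the joint torques, by about 0.77 N m / 0.53 m) read 1.4–1.5 N. It is latched. I'll tap keys 3 and 4 as well.

Emit:
{"api": "drive_tool", "payload": {"deltas": [{"slide": [0, 0, -0.1], "delta_rot": [0, 0, 0], "hand": 0}, {"slide": [0, -0.04, -0.08], "delta_rot": [0, 0, 0], "hand": 0}, {"slide": [-0.005, -0.8, 0], "delta_rot": [0, 0, 0], "hand": 0}, {"slide": [0, 0, 0.05], "delta_rot": [0, 0, 0], "hand": 0}, {"slide": [0, 0, 0.02], "delta_rot": [0, 0, 0], "hand": 0}]}}

```text
time_s: 9.72
eef_pos: [0.5287, 0.045, 0.0583]
eef_rot: [-0.0, -0.064, 0.998, 0.0]
wrist_force: [0.3, 0.1, -0.7]
opening: 0.001
```

Emit:
{"api": "drive_tool", "payload": {"deltas": [{"slide": [0, 0, 0.02], "delta_rot": [0, 0, 0], "hand": 0}, {"slide": [0, 0, 0.006], "delta_rot": [0, 0, 0], "hand": 0}, {"slide": [0, 0, 0], "delta_rot": [0, 0, 0], "hand": 0}, {"slide": [0, 0, 0], "delta_rot": [0, 0, 0], "hand": 0}, {"slide": [0, 0, 0], "delta_rot": [0, 0, 0], "hand": 0}]}}

```text
time_s: 10.35
eef_pos: [0.529, 0.045, 0.0571]
eef_rot: [0.0, -0.064, 0.998, -0.0]
wrist_force: [0.9, -0.7, -0.3]
opening: -0.001
```

```bash
python3 - <<'E'
from h import *; from bench import ctrl
o=ctrl.get_obs(); tool(o,[*K[2],.0567]); print(o["torque"].round(3),o["joint_efforts"].round(3))
E
```

```text
t 10.35 pos [0.529  0.045  0.0571] F [ 0.94 -0.74 -0.34] open -0.0 Rcols [[-0.9917, -0.1287, 0.0002], [-0.1287, 0.9917, -0.0001], [-0.0002, -0.0001, -1.0]]
slide total [ 0.002 -0.002  0.008]
[ 0.042  0.023 -0.017] [-2.7000e-02 -4.3661e+01 -2.7735e+01 -3.7000e-02 -5.0000e-03  0.0000e+00]
```

Emit:
{"api": "drive_tool", "payload": {"deltas": [{"slide": [0, 0, 0.004], "delta_rot": [0, 0, 0], "hand": 0}, {"slide": [0, 0, 0.004], "delta_rot": [0, 0, 0], "hand": 0}, {"slide": [0, 0, 0], "delta_rot": [0, 0, 0], "hand": 0}, {"slide": [0, 0, 0], "delta_rot": [0, 0, 0], "hand": 0}, {"slide": [0, 0, 0], "delta_rot": [0, 0, 0], "hand": 0}]}}

```text
time_s: 10.98
eef_pos: [0.529, 0.045, 0.0567]
eef_rot: [0.0, -0.064, 0.998, 0.0]
wrist_force: [-0.4, 0.4, 2.1]
opening: 0.004
```

```bash
python3 - <<'E'
from h import *; from bench import ctrl
o=ctrl.get_obs(); tool(o,[*K[3],.0567]); print(o["torque"].round(3),o["joint_efforts"].round(3))
E
```

```text
t 10.975 pos [0.529  0.045  0.0567] F [-0.39  0.36  2.08] open 0.0 Rcols [[-0.9917, -0.1287, 0.0002], [-0.1287, 0.9917, 0.0001], [-0.0002, 0.0, -1.0]]
slide total [ 0.003 -0.842  0.   ]
[0.175 0.026 0.003] [-5.2000e-01 -4.2853e+01 -2.7321e+01 -2.4200e-01 -1.3400e-01  1.0000e-03]
```

Key 3 shows about 2.1 N contact at 56.7 mm, so it is up. On to key 4.

Emit:
{"api": "drive_tool", "payload": {"deltas": [{"slide": [0, 0, -0.1], "delta_rot": [0, 0, 0], "hand": 0}, {"slide": [0, -0.04, -0.01], "delta_rot": [0, 0, 0], "hand": 0}, {"slide": [0, -0.8, 0], "delta_rot": [0, 0, 0], "hand": 0}, {"slide": [0, 0, 0.06], "delta_rot": [0, 0, 0], "hand": 0}, {"slide": [0, 0, 0.02], "delta_rot": [0, 0, 0], "hand": 0}]}}

```text
time_s: 11.6
eef_pos: [0.5339, 0.0034, 0.0578]
eef_rot: [-0.0, -0.064, 0.998, 0.0]
wrist_force: [0.7, -0.1, 0.1]
opening: -0.003
```

Emit:
{"api": "drive_tool", "payload": {"deltas": [{"slide": [0, 0, 0.02], "delta_rot": [0, 0, 0], "hand": 0}, {"slide": [0, 0, 0.006], "delta_rot": [0, 0, 0], "hand": 0}, {"slide": [0, 0, 0.004], "delta_rot": [0, 0, 0], "hand": 0}, {"slide": [0, 0, 0], "delta_rot": [0, 0, 0], "hand": 0}, {"slide": [0, 0, 0], "delta_rot": [0, 0, 0], "hand": 0}]}}

```text
time_s: 12.22
eef_pos: [0.5344, 0.0036, 0.0568]
eef_rot: [0.0, -0.065, 0.998, 0.0]
wrist_force: [-1.2, 0.5, 2.2]
opening: -0.002
```

```bash
python3 - <<'E'
from h import *; from bench import ctrl
o=ctrl.get_obs(); tool(o,[*K[1],.0567]); print(o["torque"].round(3),o["joint_efforts"].round(3))
E
```

```text
t 12.225 pos [0.5344 0.0036 0.0568] F [-1.16  0.5   2.17] open -0.0 Rcols [[-0.9917, -0.1288, 0.0003], [-0.1288, 0.9917, 0.0002], [-0.0003, 0.0001, -1.0]]
slide total [0.004 1.673 0.002]
[ 0.275  0.25  -0.034] [-6.2000e-01 -4.3412e+01 -2.7846e+01 -2.6200e-01 -3.5900e-01  1.0000e-03]
```

Key 4 shows about 2 N at 56.8 mm, so it is up. Back to key 2 to press it in.

Emit:
{"api": "drive_tool", "payload": {"deltas": [{"slide": [0, 0, -0.14], "delta_rot": [0, 0, 0], "hand": 0}, {"slide": [0, 0.073, 0], "delta_rot": [0, 0, 0], "hand": 0}, {"slide": [0, 0.8, 0], "delta_rot": [0, 0, 0], "hand": 0}, {"slide": [0, 0.8, 0], "delta_rot": [0, 0, 0], "hand": 0}, {"slide": [0, 0, 0], "delta_rot": [0, 0, 0], "hand": 0}]}}

```text
time_s: 12.85
eef_pos: [0.5228, 0.0886, 0.0636]
eef_rot: [-0.0, -0.066, 0.998, 0.0]
wrist_force: [-0.0, -0.5, -0.0]
opening: 0.001
```

Emit:
{"api": "drive_tool", "payload": {"deltas": [{"slide": [0, 0, 0.12], "delta_rot": [0, 0, 0], "hand": 0}, {"slide": [0, 0, 0.06], "delta_rot": [0, 0, 0], "hand": 0}, {"slide": [0, 0, 0.02], "delta_rot": [0, 0, 0], "hand": 0}, {"slide": [0, 0, 0], "delta_rot": [0, 0, 0], "hand": 0}, {"slide": [0, 0, 0], "delta_rot": [0, 0, 0], "hand": 0}]}}

```text
time_s: 13.48
eef_pos: [0.5237, 0.086, 0.0538]
eef_rot: [0.0, -0.064, 0.998, -0.0]
wrist_force: [0.2, -0.2, -0.7]
opening: 0.002
```

```bash
python3 - <<'E'
from h import *; from bench import ctrl
o=ctrl.get_obs(); tool(o,[*K[1],.0502]); print(o["torque"].round(3),o["joint_efforts"].round(3))
E
```

```text
t 13.475 pos [0.5237 0.086  0.0538] F [ 0.16 -0.23 -0.69] open 0.0 Rcols [[-0.9918, -0.1282, 0.0002], [-0.1282, 0.9918, -0.0], [-0.0002, -0.0001, -1.0]]
slide total [0.005 0.011 0.072]
[-0.037 -0.043  0.022] [-6.2000e-02 -4.3726e+01 -2.7571e+01 -3.0000e-03  2.0000e-03 -1.0000e-03]
```

Emit:
{"api": "drive_tool", "payload": {"deltas": [{"slide": [0, 0, 0.02], "delta_rot": [0, 0, 0], "hand": 0}, {"slide": [0, 0, 0.02], "delta_rot": [0, 0, 0], "hand": 0}, {"slide": [0, 0, 0.02], "delta_rot": [0, 0, 0], "hand": 0}, {"slide": [0, 0, 0.012], "delta_rot": [0, 0, 0], "hand": 0}, {"slide": [0, 0, 0.004], "delta_rot": [0, 0, 0], "hand": 0}]}}

```text
time_s: 14.1
eef_pos: [0.5238, 0.0862, 0.0502]
eef_rot: [0.0, -0.065, 0.998, -0.0]
wrist_force: [-1.4, -1.7, 7.3]
opening: 0.005
```

```bash
python3 - <<'E'
from h import *; from bench import ctrl
o=ctrl.get_obs(); tool(o,[*K[1],.0502]); print(o["torque"].round(3),o["joint_efforts"].round(3))
E
```

```text
t 14.1 pos [0.5238 0.0862 0.0502] F [-1.4  -1.74  7.32] open 0.0 Rcols [[-0.9917, -0.1288, 0.0005], [-0.1288, 0.9917, -0.0002], [-0.0004, -0.0003, -1.0]]
slide total [0.007 0.007 0.001]
[-0.202  0.343 -0.017] [ 4.4500e-01 -4.0720e+01 -2.5991e+01  3.3700e-01 -6.0900e-01 -1.0000e-03]
```

At z = 50.2 mm with 7.3 N the key is against its stop. Releasing straight up.

Emit:
{"api": "drive_tool", "payload": {"deltas": [{"slide": [0, 0, -0.05], "delta_rot": [0, 0, 0], "hand": 0}, {"slide": [0, 0, -0.1], "delta_rot": [0, 0, 0], "hand": 0}, {"slide": [0, 0, -0.6], "delta_rot": [0, 0, 0], "hand": 0}, {"slide": [0, 0, -0.9], "delta_rot": [0, 0, 0], "hand": 0}, {"slide": [0, 0, -0.9], "delta_rot": [0, 0, 0], "hand": 0}]}}

```text
time_s: 14.72
eef_pos: [0.5227, 0.0866, 0.1781]
eef_rot: [-0.001, -0.065, 0.998, 0.0]
wrist_force: [0.1, -0.1, 1.8]
opening: -0.001
```

Emit:
{"api": "drive_tool", "payload": {"deltas": [{"slide": [0.5, 0.9, 0], "delta_rot": [0, 0, 0], "hand": 0}, {"slide": [0.5, 0.9, 0], "delta_rot": [0, 0, 0], "hand": 0}, {"slide": [0.5, 0.9, 0], "delta_rot": [0, 0, 0], "hand": 0}, {"slide": [0.5, 0.9, 0], "delta_rot": [0, 0, 0], "hand": 0}, {"slide": [0.5, 0.9, 0], "delta_rot": [0, 0, 0], "hand": 0}]}}

```text
time_s: 15.35
eef_pos: [0.369, 0.2946, 0.1772]
eef_rot: [-0.0, -0.064, 0.998, 0.0]
wrist_force: [1.2, 0.7, -0.3]
opening: 0.001
```

Emit:
{"api": "drive_tool", "payload": {"deltas": [{"slide": [0.5, 0.9, 0], "delta_rot": [0, 0, 0], "hand": 0}, {"slide": [0.5, 0.9, 0], "delta_rot": [0, 0, 0], "hand": 0}, {"slide": [0, 0, 0], "delta_rot": [0, 0, 0], "hand": 0}, {"slide": [0, 0, 0], "delta_rot": [0, 0, 0], "hand": 0}, {"slide": [0, 0, 0], "delta_rot": [0, 0, 0], "hand": 0}]}}

```text
time_s: 15.98
eef_pos: [0.3102, 0.3753, 0.1773]
eef_rot: [-0.0, -0.064, 0.998, -0.0]
wrist_force: [1.0, 0.2, -0.1]
opening: 0.001
```

```bash
python3 - <<'E'
from h import *; from bench import ctrl
d={}
for n in ["top","side"]:
    c=ctrl.camera(n); d[n]=c; cv2.imwrite(f"pics/{n}9.png",c["frame"][:,:,::-1])
old=pickle.load(open("cams.pkl","rb"))
for n,roi in [("top",(265,370,225,265)),("side",(235,312,190,265))]:
  for q in (old,d):
    f=q[n]["frame"]; x0,x1,y0,y1=roi; s=f[y0:y1,x0:x1]
    m=((s.min(2)>110)&(s.max(2).astype(int)-s.min(2)<40)).astype(np.uint8)
    k,l,st,ce=cv2.connectedComponentsWithStats(m)
    print(n,[(ce[i]+[x0,y0]).round(1).tolist()+[int(st[i,4])] for i in range(1,k) if st[i,4]>30])
i=d["side"]["frame"][155:305,210:380,::-1]; cv2.imwrite("pics/side9z.png",cv2.resize(i,None,fx=4,fy=4,interpolation=cv2.INTER_CUBIC))
E
```

```text
top [[353.2, 239.4, 174], [328.8, 243.4, 176], [304.2, 247.5, 169], [279.5, 251.2, 176]]
top [[353.2, 239.4, 176], [328.8, 243.4, 178], [304.2, 247.3, 177], [279.5, 251.2, 177]]
side [[249.9, 201.9, 130], [264.9, 218.5, 146], [253.4, 244.7, 162], [279.9, 232.9, 161], [296.3, 249.3, 171]]
side [[250.0, 201.9, 135], [264.6, 217.1, 147], [253.2, 244.6, 169], [280.0, 233.0, 164], [296.3, 249.4, 173]]
```

View pics/side9z.png

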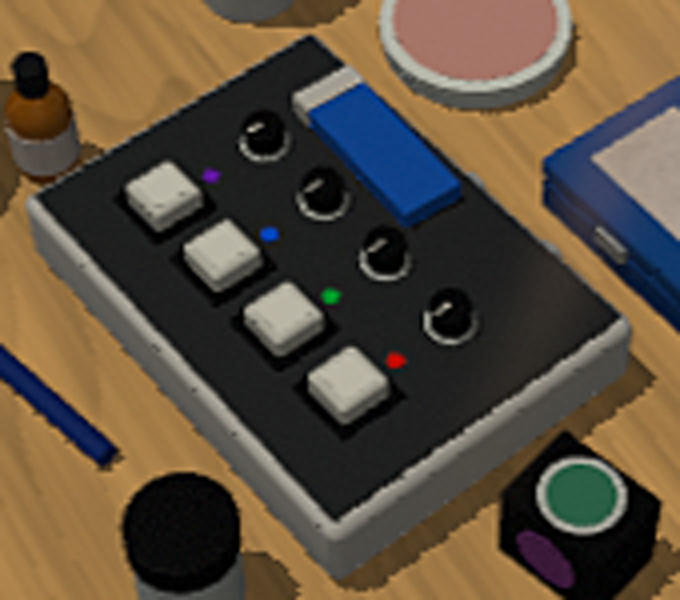

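View pics/top9.png

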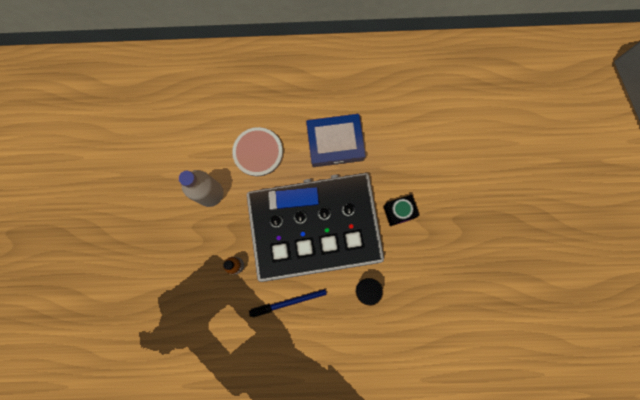

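Key 2 moved up 1.4 px in the side view (218.5 → 217.1) and now looks like the other three, which have not shifted. Nothing else on the desk has moved and the robot is clear, so I'm handing in.

```bash
python3 -c "
from bench import ctrl
print(ctrl.hand_in())"
```

```text
the job is handed in; nothing more can be done
None
```

The second key from the left (blue dot) was the latched one. I tapped all four keys in order, then pressed that one fully in and it sprang back up. I handed the job in at about 16 s.

| Key (left to right) | Contact height | Tap force | Finding |
|---|---|---|---|
| 1 | about 56–57 mm | about 3 N | up |
| 2 (blue dot) | about 53 mm | 1.5 N | latched |
| 3 | 56.7 mm | about 2.1 N | up |
| 4 | 56.8 mm | about 2.2 N | up |

- **Key 1 tap:** this was the firmest of the four. It gave by about 1 mm, because the force reading is noisy (roughly ±0.7 N) and I needed a clear signal. That is well under the 5 mm limit.
- **Press on key 2:** I took it down to 50.2 mm at 7.3 N, which is its stop, and released straight up.
- **Last checks:** in the final pictures key 2 stands up like the other three, having risen 1.4 px in the side view. The other three keys and the objects in view look unmoved, and the robot is clear of everything. No check failed or disagreed.

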